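# Register a heel block in the nailing press

### The arm

A 6-joint arm with a two-finger parallel gripper is mounted at the origin on the work surface. World frame = base frame: x ahead of the robot, y to its left, z up, the work surface at z = 0. Lengths are in m, angles in degrees, forces in N, time in s.
With the tool pointing down it reaches from about 0.375 to 0.9 m from the base axis. Payload 3.1 kg.
Tool frame: the origin (TCP) lies at the very end of the fingers, on their centre line; the grasp point (between the pads) lies 19 mm behind it; z points along the fingers, y is the direction in which the jaws open and shut (so a half turn about z gives the same grasp; the last joint's range is limited). The gripper opens to 87 mm and grips with 3 to 60 N. Pads are 19 mm wide; open, the fingers measure 117 mm over their backs; the gripper's body (75 mm by 190 mm) begins 51 mm behind the grasp point.
Start: joints at [61.221, 30.224, 82.088, -0, 67.689, -10.227], TCP at [0.199, 0.593, 0.223] pointing down, gripper open.
Joint ranges: [-176.69, 176.69], [-43.24, 126.21], [12.49, 139.97], [-82, 262], [0, 151.66], [-163.58, 163.58]. Speed limits (degrees/s): [159.86, 159.86, 180, 180, 180, 180].

### API

Orientations are given as a 3x3 rotation matrix whose columns are the frame's x, y, z axes.
In Python, from rig import read_state, capture, hand_in gives the robot as it stands. The module is installed in compiled form; this text tells all that it offers.
- The arm moves only by the tool move_arm, never from a script. Its arguments are lists of equal length, an entry for each row: "linear": the shift along the tool's x, y, z in cm, a list of three; "angular": the turn, a rotation vector about the tool's x, y, z in rad, a list of three; "fingers": the gripper command: -1 is fully open, 1 is shut, values between are in proportion. In form: {"linear": [[tx, ty, tz], ...], "angular": [[wx, wy, wz], ...], "fingers": [fingers, ...]}. A call has 1 to 12 rows; each row is the pose to reach, as a shift and turn from the pose measured when the call began, along the tool's axes at that moment; what a row does not reach only later rows make up. A row lasts 1/12 s, in which the tool goes at most 41.7 mm and 7.16 degrees, less where a joint would pass 70% of its speed; a pose out of reach is approached as far as the arm can. A call with a gripper value outside its range is refused whole. The fingers move at their own pace and stop on an object; the grip force is fixed at half the most. Time passes only in rows, so rows that repeat a pose let the fingers close. It gives the time, the measured TCP pose, the force and the opening at its end, in the units of the state.
- read_state(): the state, without advancing time (a new reading comes with each control period).
- capture(name): name is "scene" or "top"; returns a dict with "color" (400x640x3 uint8, red, green, blue), "fx", "fy", "cx", "cy" (pixels), "view" (4x4, takes a point from world to camera coordinates). Camera axes: x right, y down, z forward; pixel columns grow to the right and rows downward; lengths in m; the calibration is good to about 2 mm. A picture is of the moment at which its call begins. There is no depth.
- hand_in(): hands the job in, once; it reports no verdict.
The state is a dict: "time_s": time; "joint_positions": joint angles; "qvel": joint speeds; "tau": joint torques, N m; "position": TCP position; "tcp_rot": TCP orientation; "force": force on the tool from outside, world axes, zero at the start; "moment": the same for the moment, N m; "opening": opening from 0.0 (shut) to 1.0 (fully open).
Only numpy, scipy, OpenCV 4.12 (cv2) and the standard library are available. Lean on these libraries where they do the work, as an engineer would, in place of code of your own. Each camera call takes 0.05 s, during which the arm holds its last target. There are 200 camera calls.

### The job

Load the wooden heel block (the one with one rounded end) flat on the steel bed of the nailing press and push it gently home under the press head: its flat end flush against the end stop and its long side flush against the back fence, with no gap at either. Do not bump the press, leave the other things on the bench where they are, and let go of the block at the end.

Things in the scene. Friction and masses are not known exactly. Their poses are not given: they have to be found in the camera images.
- heel: Loose heel block of 4 glued light and brown wood layers, 80 long x 54 wide x 30 mm high, about 110 g, lying upright. One end flat, the other a half circle of radius 27. Origin: centre of its underside. x runs along its length from the flat end (x -40) to the tip of the round end (x +40); z up. Straight sides at y +27 and -27, from x -40 to +13.
- heel_flat (a point): Centre of the heel block's flat end, at (-40, 0, 15) mm in the block's frame. It must meet the end stop.
- heel_side (a point): Middle of the heel block's straight +y side, at (-13.5, 27, 15) mm in the block's frame. It must meet the back fence.
- jig: Fixed steel bed of the nailing press, its top 12 mm above the bench. Frame: z up, x roughly away from the robot, y roughly to its left; origin at bench height. In this frame (mm) the plate spans x -95 to 85, y -160 to 80. The part with y below about -70 is clear overhead: an upright gripper can set the block down there.
- fence (a point): Point on the working face of the back fence, at (65, 20, 23) mm in the jig frame. The fence is a fixed bar along the jig's y, from y -150 to 65, facing -x, 20 mm thick, standing 22 mm above the bed. Axes as the jig's.
- stop (a point): Point on the working face of the end stop, at (38, 60, 23) mm in the jig frame. The stop is a fixed bar along the jig's x, from x -50 to 65, facing -y, 20 mm thick, standing 22 mm above the bed. Axes as the jig's.
- home (a point): Where the heel block's origin lies when registered: (38, 20, 12) mm in the jig frame, on the bed's top. The block's x axis then points along the jig's -y, its near long side is at jig x 11 and its round tip at jig y -20. Axes as the jig's.
- press: Fixed grey press on the jig, same frame and origin (mm): column x 115 to 165, y -30 to 6, 157 high; head over the bed x 5 to 165, y -30 to 6, from 82 to 155 high; ram 22 wide at (38, -12), lower end 60 above the bench; lever at the +y side, x 96 to 214, y 6 to 42, 111 to 194 high. An upright gripper hits the head; lean it 25 to 45 degrees, tip pointing under the head.
- spacer: Bystander: loose plain rectangular wooden spacer bar, 80 x 40 x 16 mm, both ends square, one uniform wood. Origin: centre of its underside.
- tin: Bystander: loose round wax tin, 75 mm diameter, 38 mm high. Origin: centre of its underside.
- hammer: Bystander: loose hammer lying flat on the bench to the robot's right, about 260 mm long, its handle towards the robot.
- glue: Bystander: loose white glue bottle, upright, 52 mm diameter, 130 mm high. Origin: centre of its underside.
There are look-alikes about, which are no part of the job. Several things look just like the heel: the one meant starts farthest to the robot's right.

How it is judged (in metres and radians):
On the way:
1. the heel block lies flat on the jig's bed (z of heel in the frame of jig between 0.01 and 0.0145 m and angle between heel's own z axis and vertical below 0.035 rad and x of heel in the frame of jig between -0.095 and 0.065 m and y of heel in the frame of jig between -0.16 and 0.06 m), for 0.2 s.
At the end, for the whole second after the job is handed in: The heel block lies flat and at rest on the bed, its flat end within 2 mm of the end stop, its long side within 2 mm of the back fence, and square to the stops within 2 degrees (y of heel_flat in the frame of jig above 0.058 m and x of heel_side in the frame of jig above 0.063 m and angle between the x axis of heel and the y axis of jig, either way round below 0.035 rad and z of heel in the frame of jig between 0.01 and 0.0145 m and angle between heel's own z axis and vertical below 0.035 rad and linear speed of heel below 0.01 m/s); the robot touches nothing.
It fails at once if the press is bumped (more than 5 N on its head, column, ram or lever) (contact force between anything else and press above 5 N).
It fails at once if the heel block is forced against the bed or stops with more than 60 N (contact force between heel and jig above 60 N).
It fails at once if the spacer bar, wax tin, hammer or glue bottle is moved more than 25 mm or the bottle knocked over (distance of any of spacer, tin, hammer, glue from where it was at the start of the episode above 0.025 m or angle between glue's own z axis and vertical above 0.5 rad).
It also fails if it takes over 72 s, if anything falls off the work surface, if the arm or the gripper's body presses on something with over 40 N, if the wrist force passes 120 N, or if a joint passes its speed limit or range.

## Working session

There is one attempt and no reset: what is moved stays moved. The work goes in short steps, Python scripts to look and compute and a tool call to move; the robot and the scene stay as the last step left them, time stands still between calls to the robot, and variables do not carry over. Pictures are saved under pics/ and viewed, about 8 in all and at most 12, crops included, and the job is handed in when it is done.

Besides the shell and the picture viewer there is one more tool, called after "Request:" as name(argument=value, ...), one argument or row to a line, values as JSON. move_arm: Moves the arm, as the interface text tells. Its arguments: {"type":"object","properties":{"linear":{"type":"array"},"angular":{"type":"array"},"fingers":{"type":"array"}},"required":["linear","angular","fingers"]}

```bash
mkdir -p pics; python3 - <<'E'
from rig import *
import cv2,numpy as np
s=read_state();print(s)
for n in("scene","top"):
    c=capture(n);cv2.imwrite(f"pics/{n}0.png",c["color"][...,::-1]);print(n,c["fx"],c["fy"],c["cx"],c["cy"],np.round(c["view"],4).tolist())
E
```

```text
{'time_s': 0.0, 'joint_positions': array([ 6.12221176e+01,  3.02772912e+01,  8.21558197e+01, -2.81313212e-03,
        6.76889966e+01, -1.02260200e+01]), 'qvel': array([-0.02097898,  0.05464321,  0.00868856, -0.01168374,  0.05329743,
       -0.0565032 ]), 'tau': array([ 3.68536294e-04, -4.40042496e+01, -1.76590508e+01,  6.34219148e-02,
        5.81771100e-02, -1.40417915e-04]), 'position': array([0.19846808, 0.59188374, 0.22159274]), 'tcp_rot': array([[-9.48041834e-01,  3.18144164e-01, -9.86167996e-04],
       [ 3.18145517e-01,  9.48040009e-01, -1.88982688e-03],
       [ 3.33689324e-04, -2.10537987e-03, -9.99997728e-01]]), 'force': array([-0.11477621, -0.43483745,  0.06396316]), 'moment': array([ 0.03099415, -0.0500122 , -0.02098042]), 'opening': 0.9981378372391294}
scene 427.9421541590123 427.9421541590123 317.04332836433036 194.5304460093062 [[-0.0015, 0.9998, -0.0208, 0.0961], [0.5816, -0.016, -0.8133, -0.3362], [-0.8135, -0.0133, -0.5815, 1.5467], [0.0, 0.0, 0.0, 1.0]]
top 404.6369398688681 404.6369398688681 319.31712931258335 198.21107386549193 [[-0.0229, -0.9997, 0.005, -0.069], [-0.9905, 0.022, -0.1361, 0.6121], [0.1359, -0.0081, -0.9907, 0.9456], [0.0, 0.0, 0.0, 1.0]]
```

View pics/top0.png

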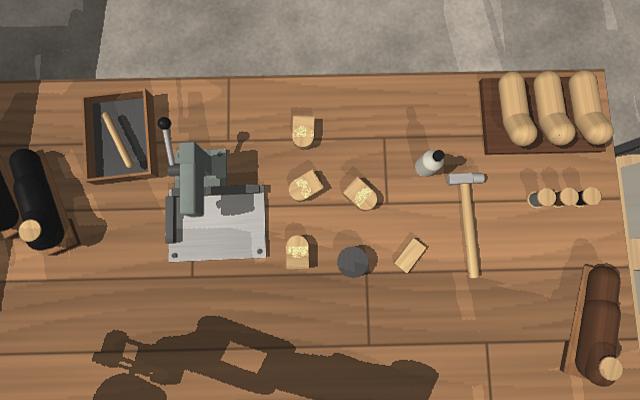

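View pics/scene0.png

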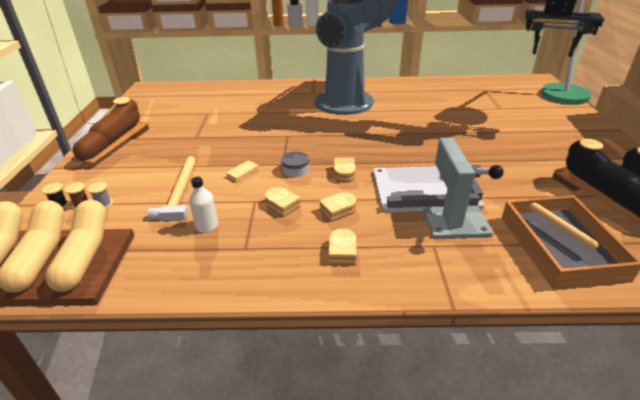

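The top view shows four heel-like blocks at about (303,130), (306,185), (360,193) and (298,251). The plain bar at (410,255) is the spacer. Image right is the robot's right, so (360,193) is the one meant, and I'll confirm it in a crop.

```bash
cat > h.py <<'E'
import numpy as np,cv2
from rig import *
def ray(c,uv,z):
    V=np.array(c["view"]);R=V[:3,:3];o=-R.T@V[:3,3]
    uv=np.atleast_2d(uv).astype(float)
    d=np.c_[(uv[:,0]-c["cx"])/c["fx"],(uv[:,1]-c["cy"])/c["fy"],np.ones(len(uv))]@R
    return o+d*((z-o[2])/d[:,2])[:,None]
def proj(c,P):
    V=np.array(c["view"]);p=np.atleast_2d(P)@V[:3,:3].T+V[:3,3]
    return np.c_[p[:,0]/p[:,2]*c["fx"]+c["cx"],p[:,1]/p[:,2]*c["fy"]+c["cy"]]
E
python3 - <<'E'
from h import *
c=capture("top");im=c["color"][...,::-1].copy()
a=cv2.resize(im[165:220,330:390],None,fx=7,fy=7,interpolation=cv2.INTER_CUBIC)
b=cv2.resize(im[160:270,155:280],None,fx=3.5,fy=3.5,interpolation=cv2.INTER_CUBIC)
H=max(a.shape[0],b.shape[0]);p=np.zeros((H,a.shape[1]+b.shape[1],3),np.uint8);p[:a.shape[0],:a.shape[1]]=a;p[:b.shape[0],a.shape[1]:]=b
p=cv2.resize(p,None,fx=.9,fy=.9);print(p.shape)
cv2.imwrite("pics/c1.png",p)
print(im[193,360],im[193,345],im[193,385],im[180,365])
E
```

```text
(346, 772, 3)
[151 215 229] [137 194 230] [ 75 106 143] [42 57 76]
```

View pics/c1.png

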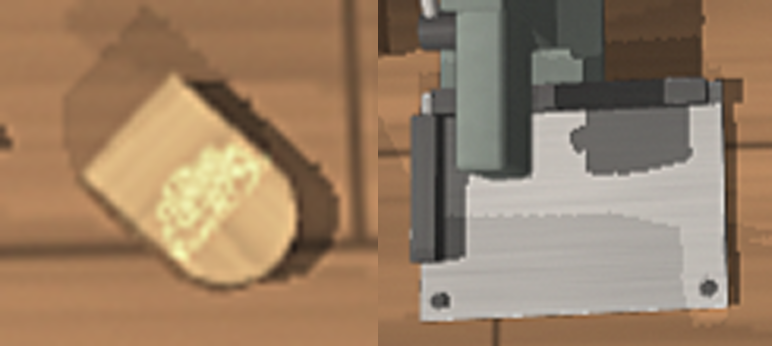

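The crop confirms it: a layered heel with its flat end at the upper left (corners about (358,177) and (343.5,193)) and its round end at the lower right. On the right is the jig plate, with front corners about (168.7,261.6) and (266,256.8). Next I'll measure both.

```bash
cat >> h.py <<'E'
def heelmask(im_bgr):
    h=cv2.cvtColor(im_bgr,cv2.COLOR_BGR2HSV);return cv2.inRange(h,(8,60,165),(40,190,255))
E
python3 - <<'E'
from h import *
c=capture("top");im=c["color"][...,::-1].copy()
x0,y0=330,165;k=8
sub=cv2.resize(im[y0:220,x0:390],None,fx=k,fy=k,interpolation=cv2.INTER_CUBIC)
m=heelmask(sub);m=cv2.morphologyEx(m,cv2.MORPH_CLOSE,np.ones((15,15)))
ct=max(cv2.findContours(m,0,1)[0],key=cv2.contourArea)[:,0]
P=ray(c,(ct+.5)/k-.5+[x0,y0],.030)[:,:2]
hull=cv2.convexHull((P*1000).astype(np.float32))
r=cv2.minAreaRect(hull);bp=cv2.boxPoints(r);print("heel rect",r,bp.round(1).tolist(),"area",cv2.contourArea((P*1000).astype(np.float32)),"exp",54*53+np.pi*27**2/2)
(cx,cy),_,_=r
M=cv2.moments((P*1000).astype(np.float32));print("centroid",M["m10"]/M["m00"],M["m01"]/M["m00"])
# jig
g=cv2.cvtColor(im,cv2.COLOR_BGR2HSV)
k=6;x0,y0=150,155
sub=cv2.resize(im[y0:275,x0:285],None,fx=k,fy=k,interpolation=cv2.INTER_CUBIC);hs=cv2.cvtColor(sub,cv2.COLOR_BGR2HSV)
m=cv2.inRange(hs,(0,0,105),(180,45,255));m[:, :]=cv2.morphologyEx(m,cv2.MORPH_OPEN,np.ones((5,5)))
def line(pts,z):
    p=ray(c,(np.array(pts)+.5)/k-.5+[x0,y0],z)[:,:2]*1000
    v=cv2.fitLine(p.astype(np.float32),cv2.DIST_HUBER,0,.01,.01).ravel();return v
fr=[];
for u in range((175-x0)*k,(262-x0)*k,4):
    fr.append((u,np.nonzero(m[:,u])[0].max()))
ri=[]
for v in range((205-y0)*k,(250-y0)*k,4):
    ri.append((np.nonzero(m[v])[0].max(),v))
# the fence working-face/bed boundary & stop boundary: largest gradient
L={"front":line(fr,.012),"right":line(ri,.012)}
for n,v in L.items(): print(n,v.round(3),np.degrees(np.arctan2(v[1],v[0])).round(2))
cv2.imwrite("pics/jm.png",np.hstack([cv2.resize(sub,None,fx=.49,fy=.49),cv2.cvtColor(cv2.resize(m,None,fx=.49,fy=.49),8)]))
gray=cv2.cvtColor(im,6)
print("col 245",gray[178:205,240],"row 240",gray[235,160:190])
E
```

```text
heel rect ((625.725341796875, -182.5040283203125), (147.7346954345703, 137.5949249267578), 88.49139404296875) [[555.0, -254.5], [692.5999755859375, -258.20001220703125], [696.4000244140625, -110.5], [558.9000244140625, -106.9000015258789]] area 11204.827264316846 exp 4007.1105222334795
centroid 607.6177939157099 -169.0586451968391
front [ 2.40000e-02 -1.00000e+00  4.68788e+02  1.69892e+02] -88.6
right [1.00000e+00 1.00000e-02 5.48977e+02 5.46730e+01] 0.6
col 245 [ 60  59  60  63  63  62  61  53  54  54  54  55  54  55  51  51  79 108
 102 102 104 101 103 103 103 103 102] row 240 [119 119 120 120 124 136  97  97  99  96  97 100  97  36  36  38  67  86
  83  83  81  75 100 187 177 174 174 173 174 174]
```

View pics/jm.png

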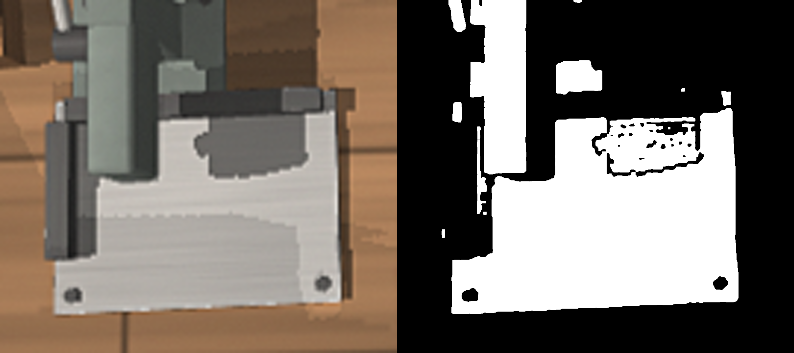

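The mask is right for the jig, with the front and right edges clean. The heel mask leaked into the bench, so I'll use a green-channel threshold and also cross-check the fence and stop faces.

```bash
cat >> h.py <<'E'
def heelfit(c,roi,z,th=140,k=8):
    x0,x1,y0,y1=roi
    g=np.ascontiguousarray(c["color"][y0:y1,x0:x1,1]);sub=cv2.resize(g,None,fx=k,fy=k,interpolation=cv2.INTER_CUBIC)
    m=(sub>th).astype(np.uint8);m=cv2.morphologyEx(m,cv2.MORPH_CLOSE,np.ones((9,9)))
    ct=max(cv2.findContours(m,0,1)[0],key=cv2.contourArea)[:,0]
    P=(ray(c,(ct+.5)/k-.5+[x0,y0],z)[:,:2]*1000).astype(np.float32)
    return P,m
E
python3 - <<'E'
from h import *
c=capture("top")
for th in(135,150):
    P,m=heelfit(c,(335,385,168,215),.030,th)
    r=cv2.minAreaRect(P);M=cv2.moments(P);cen=np.array([M["m10"],M["m01"]])/M["m00"]
    print(th,"rect",r,"cen",cen,"area",M["m00"]);print(cv2.boxPoints(r).tolist())
for u in (230,240,255):print("fence bed row194,193.5",ray(c,[[u,193.5],[u,194.5]],.012)[:,:2].round(4).tolist())
print("stop base",ray(c,[[175.5,235]],.012),"stop top edge",ray(c,[[172.6,235]],.034))
print("FL corner",ray(c,[168.65,261.6],.012),"FR",ray(c,[266.1,256.8],.012))
c2=capture("scene");im=c2["color"][...,::-1]
a=cv2.resize(im[150:245,360:500],None,fx=5,fy=5,interpolation=cv2.INTER_CUBIC);cv2.imwrite("pics/s1.png",a)
E
```

```text
135 rect ((617.7962036132812, -187.37356567382812), (80.48960876464844, 55.592063903808594), 45.817684173583984) cen [ 619.53684828 -185.62110936] area 4012.396390093025
[[569.8146362304688, -196.86187744140625], [609.6810913085938, -235.60641479492188], [665.7777709960938, -177.88525390625], [625.9113159179688, -139.14071655273438]]
150 rect ((617.8062133789062, -187.662841796875), (79.23677062988281, 54.53026580810547), 46.20844650268555) cen [ 619.39948694 -185.82159414] area 3880.3048832593486
[[570.7071533203125, -197.3933868408203], [610.070556640625, -235.1303253173828], [664.9052734375, -177.9322967529297], [625.5418701171875, -140.1953582763672]]
fence bed row194,193.5 [[0.6314, 0.1414], [0.6289, 0.1414]]
fence bed row194,193.5 [[0.6309, 0.1163], [0.6283, 0.1162]]
fence bed row194,193.5 [[0.63, 0.0785], [0.6275, 0.0785]]
stop base [[0.53031715 0.27563877 0.012     ]] stop top edge [[0.52929345 0.27501287 0.034     ]]
FL corner [[0.46545977 0.29078754 0.012     ]] FR [[0.47165238 0.05140802 0.012     ]]
```

View pics/s1.png

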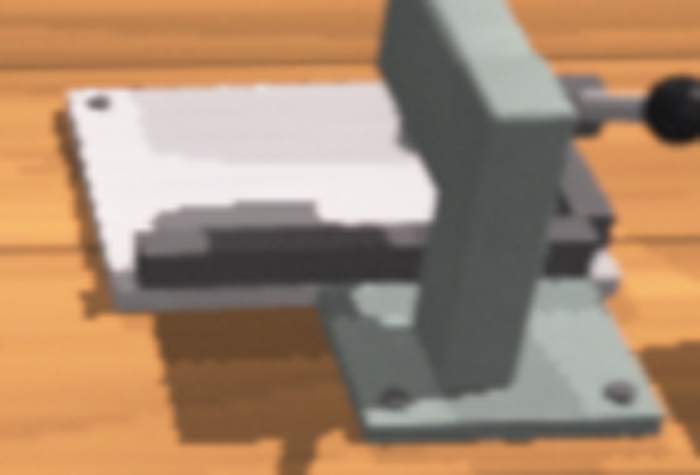

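Jig origin is about (562.5, 215) mm with a yaw of about 1.4°. The heel centre is about (617.8, -187.5), with its x axis at about -134.2°. The scene crop shows the fence in front of the bed and the area under the head clear.

Plan:
1. Grasp the block across its sides and set it upright on the clear part of the bed.
2. Release it and push it to the fence.
3. Lean the gripper and push the block home from its round end.

```bash
cat >> h.py <<'E'
from scipy.spatial.transform import Rotation as Ro
O=np.array([.5625,.215,0]);YAW=1.4
def jig2w(p):return O+Ro.from_euler('z',YAW,degrees=True).apply(np.array(p,float)/1000)
def w2jig(p):return Ro.from_euler('z',-YAW,degrees=True).apply(np.array(p)-O)*1000
def down(psi):  # tool y at world yaw psi, z down
    a=np.radians(psi);y=np.array([np.cos(a),np.sin(a),0]);z=np.array([0,0,-1.]);return np.c_[np.cross(y,z),y,z]
def go(p,R):
    s=read_state();C=s["tcp_rot"]
    l=C.T@(np.array(p)-s["position"])*100;w=Ro.from_matrix(C.T@R).as_rotvec()
    print("lin cm",l.round(2).tolist(),"rot",w.round(3).tolist(),"t",s["time_s"],"F",s["force"].round(1))
E
python3 -c "
from h import *
go([.6248,-.1803,.15],down(-44.2))"
```

```text
lin cm [-64.98, -59.69, 7.25] rot [-0.001, 0.001, 2.018] t 0.3 F [ 0.2  0.6 -0.2]
```

Request:
move_arm(
  linear=[
    [-65, -59.7, 2],
    [-65, -59.7, 2],
    [-65, -59.7, 2],
    [-65, -59.7, 2],
    [-65, -59.7, 2],
    [-65, -59.7, 2],
    [-65, -59.7, 2],
    [-65, -59.7, 2],
    [-65, -59.7, 2],
    [-65, -59.7, 2],
    [-65, -59.7, 2],
    [-65, -59.7, 2],
  ],
  angular=[
    [0, 0, 2.02],
    [0, 0, 2.02],
    [0, 0, 2.02],
    [0, 0, 2.02],
    [0, 0, 2.02],
    [0, 0, 2.02],
    [0, 0, 2.02],
    [0, 0, 2.02],
    [0, 0, 2.02],
    [0, 0, 2.02],
    [0, 0, 2.02],
    [0, 0, 2.02],
  ],
  fingers=[-1, -1, -1, -1, -1, -1, -1, -1, -1, -1, -1, -1],
)

```text
time_s: 1.3
position: [0.4409, 0.1529, 0.2114]
tcp_rot: [[0.256, 0.967, 0.0], [0.967, -0.256, -0.0], [-0.0, 0.001, -1.0]]
force: [1.2, 0.1, 0.5]
opening: 1.003
```

```bash
python3 -c "
from h import *
go([.6248,-.1803,.12],down(-44.2))"
```

```text
lin cm [-27.48, 26.32, 9.17] rot [0.001, 0.0, 0.512] t 1.3 F [1.2 0.1 0.5]
```

Request:
move_arm(
  linear=[
    [-27.5, 26.3, 9.2],
    [-27.5, 26.3, 9.2],
    [-27.5, 26.3, 9.2],
    [-27.5, 26.3, 9.2],
    [-27.5, 26.3, 9.2],
    [-27.5, 26.3, 9.2],
    [-27.5, 26.3, 9.2],
    [-27.5, 26.3, 9.2],
    [-27.5, 26.3, 9.2],
    [-27.5, 26.3, 9.2],
    [-27.5, 26.3, 9.2],
    [-27.5, 26.3, 9.2],
  ],
  angular=[
    [0, 0, 0.512],
    [0, 0, 0.512],
    [0, 0, 0.512],
    [0, 0, 0.512],
    [0, 0, 0.512],
    [0, 0, 0.512],
    [0, 0, 0.512],
    [0, 0, 0.512],
    [0, 0, 0.512],
    [0, 0, 0.512],
    [0, 0, 0.512],
    [0, 0, 0.512],
  ],
  fingers=[-1, -1, -1, -1, -1, -1, -1, -1, -1, -1, -1, -1],
)

```text
time_s: 2.3
position: [0.6242, -0.1812, 0.1189]
tcp_rot: [[0.698, 0.716, -0.001], [0.716, -0.698, 0.001], [-0.0, -0.001, -1.0]]
force: [-0.4, 0.4, 0.0]
opening: 1.002
```

```bash
python3 -c "
from h import *
go([.6248,-.1803,.007],down(-44.2))
c=capture('scene');im=c['color'][...,::-1];cv2.imwrite('pics/s2.png',cv2.resize(im[60:260,180:400],None,fx=2.8,fy=2.8))"
```

```text
lin cm [0.1, -0.01, 11.19] rot [-0.001, 0.0, -0.002] t 2.3 F [-0.4  0.4  0. ]
```

View pics/s2.png

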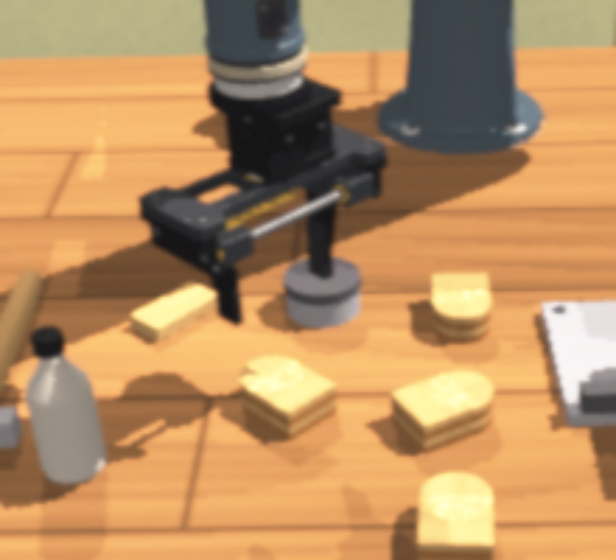

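The view shows the gripper over the heel, with its 190 mm body width along the jaw axis, which suits the lean later. Descending and gripping.

Request:
move_arm(
  linear=[
    [0.1, 0, 3.5],
    [0.1, 0, 6.5],
    [0.1, 0, 9],
    [0.1, 0, 10.5],
    [0.1, 0, 11.3],
    [0.1, 0, 11.3],
    [0.1, 0, 11.3],
    [0.1, 0, 11.3],
    [0.1, 0, 11.3],
    [0.1, 0, 11.3],
    [0.1, 0, 11.3],
    [0.1, 0, 11.3],
  ],
  angular=[
    [0, 0, 0],
    [0, 0, 0],
    [0, 0, 0],
    [0, 0, 0],
    [0, 0, 0],
    [0, 0, 0],
    [0, 0, 0],
    [0, 0, 0],
    [0, 0, 0],
    [0, 0, 0],
    [0, 0, 0],
    [0, 0, 0],
  ],
  fingers=[-1, -1, -1, -1, -1, -1, 1, 1, 1, 1, 1, 1],
)

```text
time_s: 3.35
position: [0.6245, -0.1791, 0.0069]
tcp_rot: [[0.698, 0.717, -0.001], [0.717, -0.698, 0.001], [0.0, -0.001, -1.0]]
force: [-0.6, 0.1, 1.3]
opening: 0.634
```

Request:
move_arm(
  linear=[
    [0, 0, 0],
    [0, 0, 0],
    [0, 0, 0],
    [0, 0, -2],
    [0, 0, -6],
    [0, 0, -10],
    [0, 0, -13],
    [0, 0, -15],
    [0, 0, -15],
    [0, 0, -15],
  ],
  angular=[
    [0, 0, 0],
    [0, 0, 0],
    [0, 0, 0],
    [0, 0, 0],
    [0, 0, 0],
    [0, 0, 0],
    [0, 0, 0],
    [0, 0, 0],
    [0, 0, 0],
    [0, 0, 0],
  ],
  fingers=[1, 1, 1, 1, 1, 1, 1, 1, 1, 1],
)

```text
time_s: 4.18
position: [0.625, -0.1795, 0.1579]
tcp_rot: [[0.698, 0.717, 0.002], [0.717, -0.698, -0.0], [0.001, 0.001, -1.0]]
force: [0.1, -0.4, -2.3]
opening: 0.618
```

```bash
python3 -c "
from h import *
go(jig2w([0,-85,120]),down(YAW))"
```

```text
lin cm [17.96, -25.93, 3.77] rot [0.002, -0.0, -0.796] t 4.1833 F [ 0.1 -0.4 -2.3]
```

Gripped: the opening is 0.618, or 54 mm. Carrying it over to the bed.

Request:
move_arm(
  linear=[
    [18, -25.9, 3.8],
    [18, -25.9, 3.8],
    [18, -25.9, 3.8],
    [18, -25.9, 3.8],
    [18, -25.9, 3.8],
    [18, -25.9, 3.8],
    [18, -25.9, 3.8],
    [18, -25.9, 3.8],
    [18, -25.9, 3.8],
    [18, -25.9, 3.8],
    [18, -25.9, 3.8],
    [18, -25.9, 3.8],
  ],
  angular=[
    [0, 0, -0.796],
    [0, 0, -0.796],
    [0, 0, -0.796],
    [0, 0, -0.796],
    [0, 0, -0.796],
    [0, 0, -0.796],
    [0, 0, -0.796],
    [0, 0, -0.796],
    [0, 0, -0.796],
    [0, 0, -0.796],
    [0, 0, -0.796],
    [0, 0, -0.796],
  ],
  fingers=[1, 1, 1, 1, 1, 1, 1, 1, 1, 1, 1, 1],
)

```text
time_s: 5.18
position: [0.5651, 0.129, 0.1188]
tcp_rot: [[-0.023, 1.0, 0.0], [1.0, 0.023, -0.001], [-0.001, 0.0, -1.0]]
force: [0.6, 0.6, -1.4]
opening: 0.623
```

```bash
python3 -c "
from h import *
go(jig2w([0,-85,20]),down(YAW))"
```

```text
lin cm [0.12, -0.05, 9.88] rot [0.0, 0.001, -0.002] t 5.1833 F [ 0.6  0.6 -1.4]
```

Request:
move_arm(
  linear=[
    [0.1, 0, 3],
    [0.1, 0, 6],
    [0.1, 0, 8],
    [0.1, 0, 9.2],
    [0.1, 0, 9.6],
    [0.1, 0, 9.8],
    [0.1, 0, 9.9],
    [0.1, 0, 9.95],
    [0.1, 0, 9.95],
  ],
  angular=[
    [0, 0, 0],
    [0, 0, 0],
    [0, 0, 0],
    [0, 0, 0],
    [0, 0, 0],
    [0, 0, 0],
    [0, 0, 0],
    [0, 0, 0],
    [0, 0, 0],
  ],
  fingers=[1, 1, 1, 1, 1, 1, 1, 1, 1],
)

```text
time_s: 5.93
position: [0.566, 0.1299, 0.0204]
tcp_rot: [[-0.023, 1.0, 0.003], [1.0, 0.023, -0.001], [-0.001, 0.003, -1.0]]
force: [0.3, -0.6, -1.3]
opening: 0.619
```

Request:
move_arm(
  linear=[
    [0, 0, 0.05],
    [0, 0, 0.1],
    [0, 0, 0.15],
    [0, 0, 0.15],
    [0, 0, 0.15],
    [0, 0, 0.15],
    [0, 0, 0.15],
    [0, 0, 0.15],
    [0, 0, 0.15],
    [0, 0, 0.15],
  ],
  angular=[
    [0, 0, 0],
    [0, 0, 0],
    [0, 0, 0],
    [0, 0, 0],
    [0, 0, 0],
    [0, 0, 0],
    [0, 0, 0],
    [0, 0, 0],
    [0, 0, 0],
    [0, 0, 0],
  ],
  fingers=[1, 1, 1, 1, -0.8, -0.8, -0.8, -0.8, -0.8, -0.8],
)

```text
time_s: 6.77
position: [0.5661, 0.1298, 0.0189]
tcp_rot: [[-0.022, 1.0, 0.003], [1.0, 0.022, -0.001], [-0.001, 0.003, -1.0]]
force: [0.5, 0.6, -0.3]
opening: 0.884
```

Request:
move_arm(
  linear=[
    [0, 0, -2],
    [0, 0, -5],
    [0, 0, -8],
    [-1, -2, -10],
    [-1, -5, -10],
    [-1, -8, -10],
    [-1, -8, -10],
    [-1, -8, -10],
  ],
  angular=[
    [0, 0, 0],
    [0, 0, 0],
    [0, 0, 0],
    [0, 0, 0],
    [0, 0, 0],
    [0, 0, 0],
    [0, 0, 0],
    [0, 0, 0],
  ],
  fingers=[-0.8, -0.8, -0.8, 1, 1, 1, 1, 1],
)

```text
time_s: 7.43
position: [0.4839, 0.1182, 0.1189]
tcp_rot: [[-0.023, 1.0, 0.001], [1.0, 0.023, -0.001], [-0.001, 0.001, -1.0]]
force: [0.9, -0.3, -0.1]
opening: 0.605
```

```bash
python3 -c "
from h import *
print(w2jig([.5661,.1298,.0189]),w2jig(read_state()['position']))
go(jig2w([-60,-92,25]),down(YAW))
c=capture('top');im=c['color'][...,::-1];cv2.imwrite('pics/t2.png',cv2.resize(im[150:280,150:310],None,fx=4.5,fy=4.5,interpolation=cv2.INTER_CUBIC))"
```

```text
[  1.51730378 -85.26252277  18.9       ] [-80.95899766 -94.86441316 118.93446357]
lin cm [0.3, 2.09, 9.4] rot [0.001, 0.001, -0.002] t 7.4333 F [ 0.9 -0.3 -0.1]
```

View pics/t2.png

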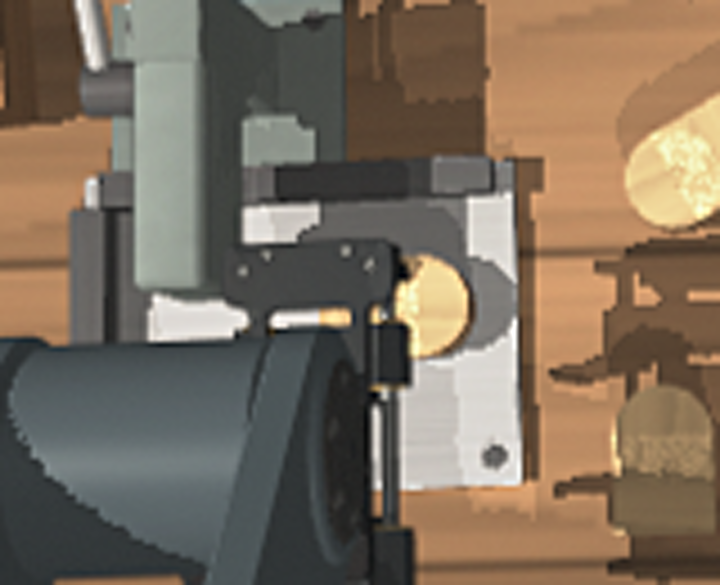

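The block lies on the bed with its round end at about (255,218) full-frame. The gripper hides the rest. Next: close the fingers, descend beside its near side, and push it towards the fence.

Request:
move_arm(
  linear=[
    [0.3, 1, 0],
    [0.3, 2.1, 1],
    [0.3, 2.1, 4],
    [0.3, 2.1, 7],
    [0.3, 2.1, 9],
    [0.3, 2.1, 9.4],
    [0.3, 2.1, 9.4],
  ],
  angular=[
    [0, 0, 0],
    [0, 0, 0],
    [0, 0, 0],
    [0, 0, 0],
    [0, 0, 0],
    [0, 0, 0],
    [0, 0, 0],
  ],
  fingers=[1, 1, 1, 1, 1, 1, 1],
)

```text
time_s: 8.07
position: [0.5078, 0.1214, 0.0236]
tcp_rot: [[-0.022, 1.0, 0.002], [1.0, 0.022, -0.001], [-0.001, 0.002, -1.0]]
force: [0.7, -0.3, 0.1]
opening: 0.044
```

Request:
move_arm(
  linear=[
    [0, 0.8, 0],
    [0, 1.4, 0],
    [0, 1.9, 0],
    [0, 2.3, 0],
    [0, 2.7, 0],
    [0, 3.1, 0],
    [0, 3.5, 0],
    [0, 3.9, 0],
    [0, 4.3, 0],
    [0, 4.7, 0],
    [0, 4.9, 0],
    [0, 5.1, 0],
  ],
  angular=[
    [0, 0, 0],
    [0, 0, 0],
    [0, 0, 0],
    [0, 0, 0],
    [0, 0, 0],
    [0, 0, 0],
    [0, 0, 0],
    [0, 0, 0],
    [0, 0, 0],
    [0, 0, 0],
    [0, 0, 0],
    [0, 0, 0],
  ],
  fingers=[1, 1, 1, 1, 1, 1, 1, 1, 1, 1, 1, 1],
)

```text
time_s: 9.07
position: [0.5592, 0.1226, 0.0237]
tcp_rot: [[-0.022, 1.0, 0.002], [1.0, 0.022, -0.001], [-0.001, 0.002, -1.0]]
force: [-1.1, -0.3, 1.2]
opening: 0.003
```

```bash
python3 -c "
from h import *
s=read_state();print(w2jig(s['position']),s['force'],s['opening'])"
```

```text
[ -5.57769015 -92.31165197  23.65312096] [-1.07573323 -0.32044007  1.19272683] 0.0032336558261068095
```

Request:
move_arm(
  linear=[
    [0, 0.05, 0],
    [0, 0.1, 0],
    [0, 0.15, 0],
    [0, 0.2, 0],
    [0, 0.2, 0],
  ],
  angular=[
    [0, 0, 0],
    [0, 0, 0],
    [0, 0, 0],
    [0, 0, 0],
    [0, 0, 0],
  ],
  fingers=[1, 1, 1, 1, 1],
)

```text
time_s: 9.48
position: [0.5618, 0.1226, 0.0236]
tcp_rot: [[-0.022, 1.0, 0.003], [1.0, 0.022, -0.001], [-0.001, 0.003, -1.0]]
force: [-0.1, 0.5, -0.8]
opening: 0.004
```

Request:
move_arm(
  linear=[
    [0, 0.05, 0],
    [0, 0.1, 0],
    [0, 0.15, 0],
    [0, 0.15, 0],
  ],
  angular=[
    [0, 0, 0],
    [0, 0, 0],
    [0, 0, 0],
    [0, 0, 0],
  ],
  fingers=[1, 1, 1, 1],
)

```text
time_s: 9.82
position: [0.5639, 0.1227, 0.0236]
tcp_rot: [[-0.022, 1.0, 0.004], [1.0, 0.022, -0.001], [-0.001, 0.004, -1.0]]
force: [-0.2, -0.3, -0.4]
opening: 0.005
```

Request:
move_arm(
  linear=[
    [0, 0.05, 0],
    [0, 0.1, 0],
    [0, 0.15, 0],
    [0, 0.15, 0],
  ],
  angular=[
    [0, 0, 0],
    [0, 0, 0],
    [0, 0, 0],
    [0, 0, 0],
  ],
  fingers=[1, 1, 1, 1],
)

```text
time_s: 10.15
position: [0.5655, 0.1227, 0.0236]
tcp_rot: [[-0.022, 1.0, 0.004], [1.0, 0.022, -0.001], [-0.001, 0.004, -1.0]]
force: [-1.4, 0.2, -1.0]
opening: 0.006
```

```bash
python3 -c "
from h import *
s=read_state();print(w2jig(s['position']),s['force'],s['opening'])
c=capture('scene');im=c['color'][...,::-1];cv2.imwrite('pics/s3.png',cv2.resize(im[120:250,340:510],None,fx=4.5,fy=4.5,interpolation=cv2.INTER_CUBIC))"
```

```text
[  0.73239169 -92.36746939  23.58623977] [-1.37286326  0.22168552 -0.98919391] 0.006054150979084693
```

View pics/s3.png

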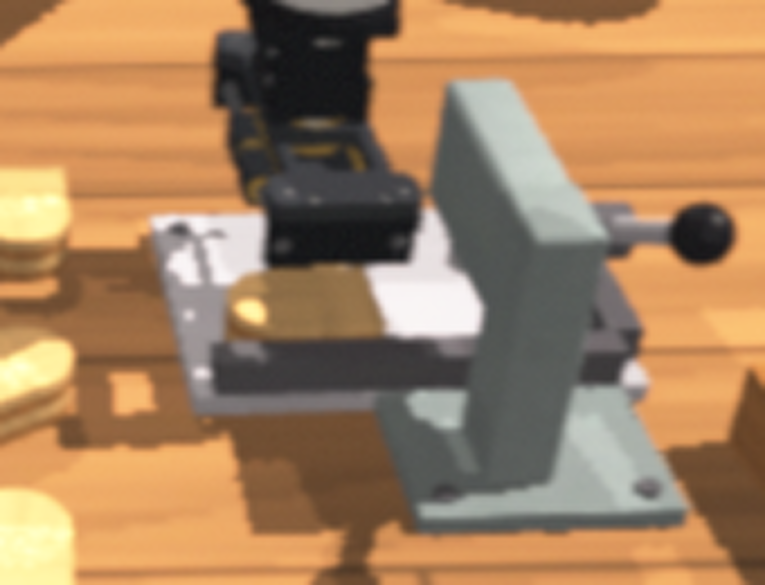

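The scene view shows the block, in shadow, almost at the fence and parallel to it. I'll creep on until the force shows contact.

Request:
move_arm(
  linear=[
    [0, 0.05, 0],
    [0, 0.1, 0],
    [0, 0.15, 0],
    [0, 0.2, 0],
    [0, 0.2, 0],
  ],
  angular=[
    [0, 0, 0],
    [0, 0, 0],
    [0, 0, 0],
    [0, 0, 0],
    [0, 0, 0],
  ],
  fingers=[1, 1, 1, 1, 1],
)

```text
time_s: 10.62
position: [0.5655, 0.1227, 0.0235]
tcp_rot: [[-0.022, 1.0, 0.0], [1.0, 0.022, -0.001], [-0.001, 0.0, -1.0]]
force: [-6.1, -0.3, 3.8]
opening: 0.003
```

Request:
move_arm(
  linear=[
    [0, 0.05, 0],
    [0, 0.1, 0],
    [0, 0.15, 0],
    [0, 0.15, 0],
  ],
  angular=[
    [0, 0, 0],
    [0, 0, 0],
    [0, 0, 0],
    [0, 0, 0],
  ],
  fingers=[1, 1, 1, 1],
)

```text
time_s: 10.95
position: [0.5655, 0.1227, 0.0236]
tcp_rot: [[-0.023, 1.0, -0.003], [1.0, 0.023, -0.001], [-0.001, -0.003, -1.0]]
force: [-5.8, -0.7, 4.8]
opening: 0.008
```

Contact: the force holds at 6 N with no further motion, so the block is against the fence. Backing off and lifting clear, then leaning beside the bed and measuring the block from above.

Request:
move_arm(
  linear=[
    [0, -1, 0],
    [0, -3, 0],
    [0, -3, -3],
    [0, -3, -7],
    [0, -3, -11],
    [0, -3, -13],
    [0, -3, -13],
  ],
  angular=[
    [0, 0, 0],
    [0, 0, 0],
    [0, 0, 0],
    [0, 0, 0],
    [0, 0, 0],
    [0, 0, 0],
    [0, 0, 0],
  ],
  fingers=[1, 1, 1, 1, 1, 1, 1],
)

```text
time_s: 11.53
position: [0.5418, 0.1224, 0.1593]
tcp_rot: [[-0.023, 1.0, 0.013], [1.0, 0.023, -0.001], [-0.001, 0.013, -1.0]]
force: [1.6, 0.0, -0.0]
opening: 0.008
```

```bash
cat >> h.py <<'E'
def lean(ax,deg,psi=YAW):return down(psi)@Ro.from_rotvec(np.radians(deg)*np.array(ax)).as_matrix()
E
python3 -c "
from h import *
go(jig2w([36,-200,120]),lean([0,1,0],45))"
```

```text
lin cm [-10.78, 5.86, 4.02] rot [0.013, 0.786, 0.003] t 11.5333 F [ 1.6  0.  -0. ]
```

Request:
move_arm(
  linear=[
    [-10.8, 5.9, 0],
    [-10.8, 5.9, 0],
    [-10.8, 5.9, 0],
    [-10.8, 5.9, 2],
    [-10.8, 5.9, 4],
    [-10.8, 5.9, 4],
    [-10.8, 5.9, 4],
    [-10.8, 5.9, 4],
    [-10.8, 5.9, 4],
    [-10.8, 5.9, 4],
  ],
  angular=[
    [0, 0.785, 0],
    [0, 0.785, 0],
    [0, 0.785, 0],
    [0, 0.785, 0],
    [0, 0.785, 0],
    [0, 0.785, 0],
    [0, 0.785, 0],
    [0, 0.785, 0],
    [0, 0.785, 0],
    [0, 0.785, 0],
  ],
  fingers=[0.63, 0.63, 0.63, 0.63, 0.63, 0.63, 0.63, 0.63, 0.63, 0.63],
)

```text
time_s: 12.37
position: [0.6041, 0.0161, 0.12]
tcp_rot: [[-0.026, 1.0, -0.006], [0.709, 0.023, 0.705], [0.705, 0.014, -0.709]]
force: [0.0, 0.3, 0.8]
opening: 0.186
```

```bash
python3 -c "
from h import *
s=read_state();print(w2jig(s['position']),s['tcp_rot'].round(3).tolist(),s['opening'])
go(jig2w([36,-155,23]),lean([0,1,0],45))
c=capture('top');im=c['color'][...,::-1]
g=im[:,:,0].astype(int);hs=cv2.cvtColor(im,cv2.COLOR_BGR2HSV)
cv2.imwrite('pics/t3.png',cv2.resize(im[150:270,155:315],None,fx=4.8,fy=4.8,interpolation=cv2.INTER_CUBIC))
print(hs[205,235:275].tolist())"
```

```text
[  36.72717656 -199.89483286  119.98880355] [[-0.026, 1.0, -0.006], [0.709, 0.023, 0.705], [0.705, 0.014, -0.709]] 0.1857238774677284
lin cm [-3.65, -0.21, 10.04] rot [0.011, 0.003, 0.008] t 12.3667 F [0.  0.3 0.8]
[[97, 29, 78], [99, 33, 78], [104, 36, 78], [97, 30, 77], [96, 34, 76], [100, 31, 75], [97, 31, 74], [94, 25, 72], [100, 32, 72], [94, 29, 70], [97, 33, 70], [100, 33, 70], [94, 30, 68], [98, 30, 68], [101, 30, 67], [100, 35, 66], [98, 32, 64], [98, 32, 63], [94, 28, 63], [97, 36, 63], [96, 21, 61], [94, 30, 60], [95, 26, 59], [99, 30, 59], [94, 31, 58], [99, 30, 59], [95, 27, 57], [95, 27, 57], [95, 27, 57], [98, 50, 56], [95, 50, 56], [30, 9, 58], [13, 77, 76], [14, 109, 103], [13, 119, 167], [13, 120, 162], [13, 117, 157], [13, 116, 158], [14, 116, 161], [13, 116, 165]]
```

View pics/t3.png

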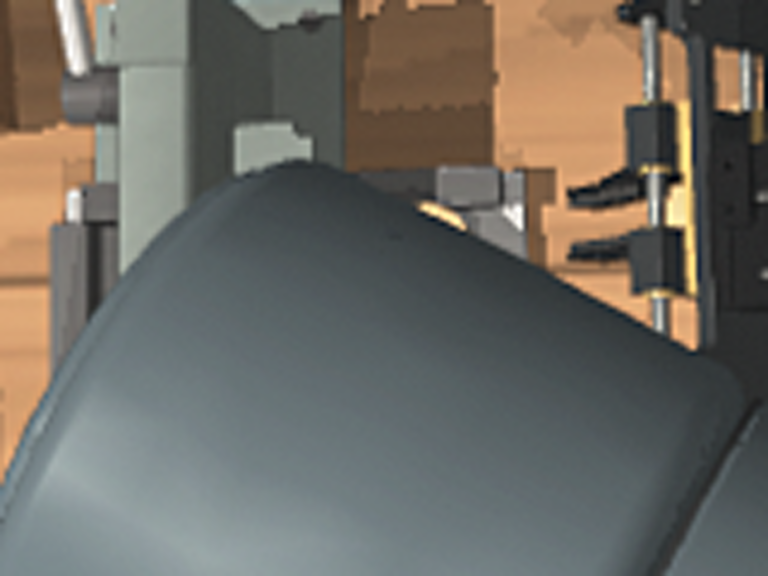

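The forearm hides the block from above. The fingertips at about (600,190) and (600,247) in the crop are each only about 10 mm thick. That makes the fence contact agree with my jig frame to within about 1 mm. Descending behind the round tip.

```bash
python3 -c "
from h import *
go(jig2w([38,-158,60]),lean([0,1,0],45))
go(jig2w([38,-158,24]),lean([0,1,0],45))"
```

```text
lin cm [-1.34, 0.04, 7.22] rot [0.011, 0.003, 0.01] t 12.4167 F [ 0.   0.5 -0.2]
lin cm [-3.87, -0.01, 9.77] rot [0.011, 0.003, 0.01] t 12.4167 F [ 0.   0.5 -0.2]
```

Request:
move_arm(
  linear=[
    [-0.5, 0, 3],
    [-1, 0, 6],
    [-1.3, 0, 7.2],
    [-2.5, 0, 8.4],
    [-3.5, 0, 9.4],
    [-3.9, 0, 9.8],
    [-3.9, 0, 9.8],
  ],
  angular=[
    [0.01, 0, 0.01],
    [0.01, 0, 0.01],
    [0.01, 0, 0.01],
    [0.01, 0, 0.01],
    [0.01, 0, 0.01],
    [0.01, 0, 0.01],
    [0.01, 0, 0.01],
  ],
  fingers=[0.63, 0.63, 0.63, 0.63, 0.63, 0.63, 0.63],
)

```text
time_s: 13.0
position: [0.6042, 0.0583, 0.0228]
tcp_rot: [[-0.017, 1.0, -0.018], [0.709, 0.024, 0.705], [0.705, -0.001, -0.709]]
force: [0.3, 0.5, -0.1]
opening: 0.186
```

```bash
python3 -c "
from h import *
s=read_state();print(w2jig(s['position']),s['tcp_rot'].round(3).tolist(),s['opening'])
go(jig2w([38,-58,24]),lean([0,1,0],45))
c=capture('scene');im=c['color'][...,::-1];cv2.imwrite('pics/s4.png',cv2.resize(im[120:250,340:510],None,fx=4.5,fy=4.5,interpolation=cv2.INTER_CUBIC))"
```

```text
[  37.87590696 -157.70628978   22.83961866] [[-0.017, 1.0, -0.018], [0.709, 0.024, 0.705], [0.705, -0.001, -0.709]] 0.1857079662346537
lin cm [7.15, 0.01, 6.95] rot [-0.001, 0.003, -0.001] t 13.0 F [ 0.3  0.5 -0.1]
```

View pics/s4.png

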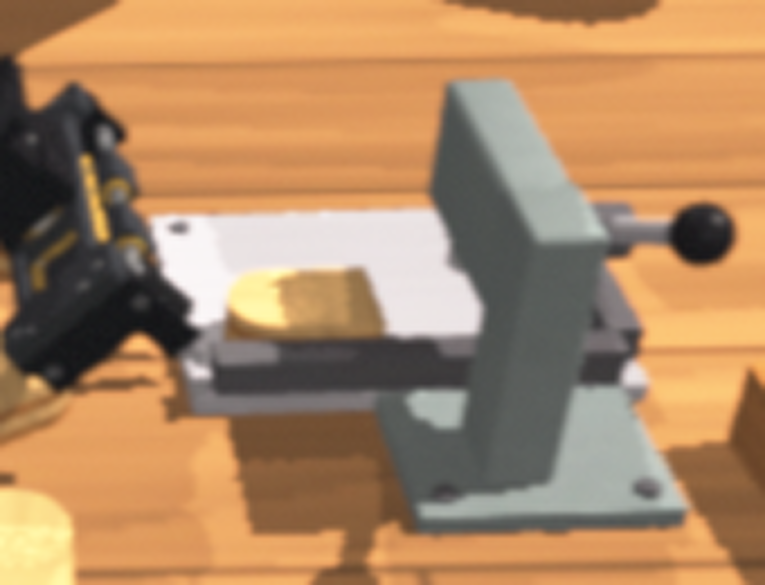

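The block lies flat along the fence, with its flat end at crop (370,300) and round end at (230,305). The fingers sit behind the tip. Pushing along the fence in small rows.

Request:
move_arm(
  linear=[
    [0.35, 0, 0.35],
    [0.71, 0, 0.7],
    [1.06, 0, 1.05],
    [1.42, 0, 1.4],
    [1.85, 0, 1.82],
    [2.34, 0, 2.31],
    [2.84, 0, 2.8],
    [3.34, 0, 3.29],
    [3.83, 0, 3.78],
    [4.33, 0, 4.27],
    [4.83, 0, 4.76],
    [5.33, 0, 5.25],
  ],
  angular=[
    [0, 0, 0],
    [0, 0, 0],
    [0, 0, 0],
    [0, 0, 0],
    [0, 0, 0],
    [0, 0, 0],
    [0, 0, 0],
    [0, 0, 0],
    [0, 0, 0],
    [0, 0, 0],
    [0, 0, 0],
    [0, 0, 0],
  ],
  fingers=[0.63, 0.63, 0.63, 0.63, 0.63, 0.63, 0.63, 0.63, 0.63, 0.63, 0.63, 0.63],
)

```text
time_s: 14.05
position: [0.6028, 0.1335, 0.024]
tcp_rot: [[-0.017, 1.0, -0.017], [0.709, 0.024, 0.705], [0.705, 0.0, -0.709]]
force: [-0.9, -2.7, 1.6]
opening: 0.184
```

```bash
python3 -c "
from h import *
s=read_state();print(w2jig(s['position']),s['force'].round(1),s['opening'])
go(jig2w([38,-36,23]),lean([0,1,0],45))"
```

```text
[ 38.32078179 -82.44178551  24.0111543 ] [-0.9 -2.7  1.6] 0.184425052930105
lin cm [3.22, -0.03, 3.35] rot [0.0, 0.003, -0.0] t 14.05 F [-0.9 -2.7  1.6]
```

Request:
move_arm(
  linear=[
    [0.3, 0, 0.3],
    [0.6, 0, 0.62],
    [0.95, 0, 0.98],
    [1.3, 0, 1.34],
    [1.65, 0, 1.7],
    [2.0, 0, 2.06],
    [2.3, 0, 2.38],
    [2.6, 0, 2.7],
    [2.9, 0, 3.0],
    [3.1, 0, 3.2],
    [3.2, 0, 3.3],
  ],
  angular=[
    [0, 0, 0],
    [0, 0, 0],
    [0, 0, 0],
    [0, 0, 0],
    [0, 0, 0],
    [0, 0, 0],
    [0, 0, 0],
    [0, 0, 0],
    [0, 0, 0],
    [0, 0, 0],
    [0, 0, 0],
  ],
  fingers=[0.63, 0.63, 0.63, 0.63, 0.63, 0.63, 0.63, 0.63, 0.63, 0.63, 0.63],
)

```text
time_s: 14.97
position: [0.6015, 0.1801, 0.0231]
tcp_rot: [[-0.017, 1.0, -0.017], [0.709, 0.024, 0.705], [0.705, -0.0, -0.709]]
force: [-0.4, -1.9, 0.9]
opening: 0.183
```

Request:
move_arm(
  linear=[
    [0.04, 0, 0.04],
    [0.08, 0, 0.08],
    [0.12, 0, 0.12],
    [0.16, 0, 0.16],
    [0.2, 0, 0.2],
    [0.24, 0, 0.24],
    [0.28, 0, 0.28],
    [0.32, 0, 0.32],
    [0.35, 0, 0.35],
  ],
  angular=[
    [0, 0, 0],
    [0, 0, 0],
    [0, 0, 0],
    [0, 0, 0],
    [0, 0, 0],
    [0, 0, 0],
    [0, 0, 0],
    [0, 0, 0],
    [0, 0, 0],
  ],
  fingers=[0.63, 0.63, 0.63, 0.63, 0.63, 0.63, 0.63, 0.63, 0.63],
)

```text
time_s: 15.72
position: [0.6014, 0.185, 0.0231]
tcp_rot: [[-0.017, 1.0, -0.017], [0.709, 0.024, 0.705], [0.705, -0.0, -0.709]]
force: [0.1, -2.3, 0.9]
opening: 0.185
```

```bash
python3 -c "
from h import *
s=read_state();print(w2jig(s['position']),s['force'].round(1),s['opening'])"
```

```text
[ 38.17546881 -30.94036604  23.08301519] [ 0.1 -2.3  0.9] 0.18480380025282475
```

Continuing in small creeps until the stop is felt.

Request:
move_arm(
  linear=[
    [0.03, 0, 0.03],
    [0.06, 0, 0.06],
    [0.09, 0, 0.09],
    [0.12, 0, 0.12],
    [0.15, 0, 0.15],
    [0.18, 0, 0.18],
    [0.18, 0, 0.18],
  ],
  angular=[
    [0, 0, 0],
    [0, 0, 0],
    [0, 0, 0],
    [0, 0, 0],
    [0, 0, 0],
    [0, 0, 0],
    [0, 0, 0],
  ],
  fingers=[0.63, 0.63, 0.63, 0.63, 0.63, 0.63, 0.63],
)

```text
time_s: 16.3
position: [0.6013, 0.1877, 0.0231]
tcp_rot: [[-0.017, 1.0, -0.017], [0.709, 0.024, 0.705], [0.705, -0.0, -0.709]]
force: [0.2, -1.9, 0.7]
opening: 0.191
```

Request:
move_arm(
  linear=[
    [0.03, 0, 0.03],
    [0.06, 0, 0.06],
    [0.09, 0, 0.09],
    [0.12, 0, 0.12],
    [0.15, 0, 0.15],
    [0.15, 0, 0.15],
  ],
  angular=[
    [0, 0, 0],
    [0, 0, 0],
    [0, 0, 0],
    [0, 0, 0],
    [0, 0, 0],
    [0, 0, 0],
  ],
  fingers=[0.63, 0.63, 0.63, 0.63, 0.63, 0.63],
)

```text
time_s: 16.8
position: [0.6012, 0.1899, 0.0231]
tcp_rot: [[-0.017, 1.0, -0.017], [0.709, 0.024, 0.705], [0.705, -0.0, -0.709]]
force: [-0.7, -2.3, 1.8]
opening: 0.186
```

Request:
move_arm(
  linear=[
    [0.03, 0, 0.03],
    [0.06, 0, 0.06],
    [0.09, 0, 0.09],
    [0.12, 0, 0.12],
    [0.15, 0, 0.15],
    [0.15, 0, 0.15],
  ],
  angular=[
    [0, 0, 0],
    [0, 0, 0],
    [0, 0, 0],
    [0, 0, 0],
    [0, 0, 0],
    [0, 0, 0],
  ],
  fingers=[0.63, 0.63, 0.63, 0.63, 0.63, 0.63],
)

```text
time_s: 17.3
position: [0.6011, 0.1921, 0.0231]
tcp_rot: [[-0.017, 1.0, -0.018], [0.709, 0.025, 0.705], [0.705, -0.0, -0.709]]
force: [-0.7, -1.7, 1.8]
opening: 0.186
```

Request:
move_arm(
  linear=[
    [0.03, 0, 0.03],
    [0.06, 0, 0.06],
    [0.09, 0, 0.09],
    [0.12, 0, 0.12],
    [0.15, 0, 0.15],
    [0.15, 0, 0.15],
  ],
  angular=[
    [0, 0, 0],
    [0, 0, 0],
    [0, 0, 0],
    [0, 0, 0],
    [0, 0, 0],
    [0, 0, 0],
  ],
  fingers=[0.63, 0.63, 0.63, 0.63, 0.63, 0.63],
)

```text
time_s: 17.8
position: [0.6013, 0.1938, 0.0231]
tcp_rot: [[-0.018, 1.0, -0.017], [0.71, 0.025, 0.704], [0.704, 0.0, -0.71]]
force: [0.0, -4.6, 3.1]
opening: 0.186
```

```bash
python3 -c "
from h import *
s=read_state();print(w2jig(s['position']),s['force'].round(1),s['opening'])"
```

```text
[ 38.23755566 -22.18993656  23.07305658] [ 0.  -4.6  3.1] 0.18598551671592364
```

Request:
move_arm(
  linear=[
    [0.05, 0, 0.05],
    [0.1, 0, 0.1],
    [0.15, 0, 0.15],
    [0.2, 0, 0.2],
    [0.2, 0, 0.2],
  ],
  angular=[
    [0, 0, 0],
    [0, 0, 0],
    [0, 0, 0],
    [0, 0, 0],
    [0, 0, 0],
  ],
  fingers=[0.63, 0.63, 0.63, 0.63, 0.63],
)

```text
time_s: 18.22
position: [0.602, 0.1945, 0.023]
tcp_rot: [[-0.019, 1.0, -0.015], [0.712, 0.024, 0.702], [0.702, 0.002, -0.712]]
force: [-1.9, -10.9, 5.1]
opening: 0.186
```

The stop is felt: 11 N, with motion stopped. Backing straight out, then moving clear for a top view.

Request:
move_arm(
  linear=[
    [-0.7, 0, -0.7],
    [-2.1, 0, -2.1],
    [-4.2, 0, -4.2],
    [-7, 0, -7],
    [-7, 0, -10],
    [-7, 0, -13],
    [-7, 0, -16],
    [-7, 0, -18],
    [-7, 0, -18],
  ],
  angular=[
    [0, 0, 0],
    [0, 0, 0],
    [0, 0, 0],
    [0, 0, 0],
    [0, 0, 0],
    [0, 0, 0],
    [0, 0, 0],
    [0, 0, 0],
    [0, 0, 0],
  ],
  fingers=[0.63, 0.63, 0.63, 0.63, 0.63, 0.63, 0.63, 0.63, 0.63],
)

```text
time_s: 18.97
position: [0.6087, 0.0147, 0.1045]
tcp_rot: [[-0.021, 1.0, -0.008], [0.714, 0.02, 0.7], [0.7, 0.009, -0.714]]
force: [-0.7, 0.1, -0.4]
opening: 0.183
```

```bash
python3 -c "
from h import *
s=read_state();print(s['position'],s['joint_positions'].round(1))
go([.42,-.12,.25],down(-90+YAW))
go([.42,-.12,.25],down(90+YAW))"
```

```text
[0.6086923  0.01466075 0.10447594] [-28.   46.9  86.9  39.4  75.4 -49.8]
lin cm [0.96, -19.01, -19.66] rot [-0.599, -0.614, 1.484] t 18.9667 F [-0.7  0.1 -0.4]
lin cm [0.96, -19.01, -19.66] rot [0.614, -0.599, -1.485] t 18.9667 F [-0.7  0.1 -0.4]
```

Request:
move_arm(
  linear=[
    [2, -4, -5],
    [1, -8, -9],
    [1, -12, -13],
    [1, -16, -17],
    [1, -19, -19.7],
    [1, -19, -19.7],
    [1, -19, -19.7],
    [1, -19, -19.7],
    [1, -19, -19.7],
    [1, -19, -19.7],
    [1, -19, -19.7],
    [1, -19, -19.7],
  ],
  angular=[
    [-0.03, -0.03, 0.1],
    [-0.6, -0.61, 1.48],
    [-0.6, -0.61, 1.48],
    [-0.6, -0.61, 1.48],
    [-0.6, -0.61, 1.48],
    [-0.6, -0.61, 1.48],
    [-0.6, -0.61, 1.48],
    [-0.6, -0.61, 1.48],
    [-0.6, -0.61, 1.48],
    [-0.6, -0.61, 1.48],
    [-0.6, -0.61, 1.48],
    [-0.6, -0.61, 1.48],
  ],
  fingers=[1, 1, 1, 1, 1, 1, 1, 1, 1, 1, 1, 1],
)

```text
time_s: 19.97
position: [0.4191, -0.1183, 0.2497]
tcp_rot: [[0.972, 0.224, 0.073], [0.217, -0.972, 0.094], [0.092, -0.075, -0.993]]
force: [1.0, -0.2, -0.6]
opening: 0.005
```

```bash
python3 -c "
from h import *
s=read_state();print(s['position'],w2jig(s['position']))
c=capture('top');im=c['color'][...,::-1];cv2.imwrite('pics/t4.png',cv2.resize(im[160:270,155:280],None,fx=5.4,fy=5.4,interpolation=cv2.INTER_CUBIC))
c2=capture('scene');cv2.imwrite('pics/s5.png',cv2.resize(c2['color'][150:245,360:500,::-1],None,fx=5,fy=5,interpolation=cv2.INTER_CUBIC))
go(jig2w([-60,34,110]),lean([0,1,0],35,-90+YAW))"
```

```text
[ 0.41906154 -0.1183182   0.24968509] [-151.53932862 -329.71418859  249.68508626]
lin cm [14.87, -32.37, 18.0] rot [-0.147, 0.522, 0.175] t 20.0667 F [ 0.1 -0.4 -0.1]
```

View pics/t4.png

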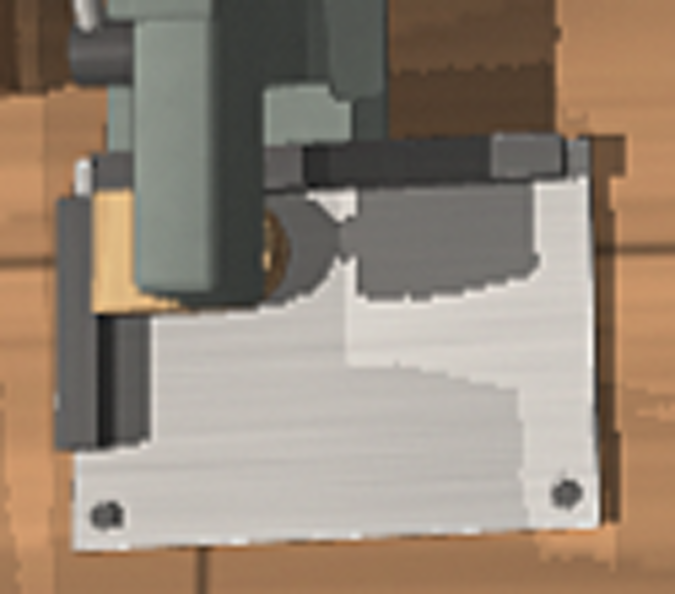

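The top view shows the block home, its flat end at the stop (crop x about 93) and far side at the fence (crop y about 190). I'll put numbers on its near edge and squareness.

```bash
python3 -c "
from h import *
c=capture('top');im=c['color'].astype(float);s=im[...,0]-im[...,2]  # warm
pts=[]
for u in range(174,199):
    col=s[195:225,u];th=(col[5:15].mean()+col[-4:].mean())/2
    i=[i for i in range(10,29) if col[i]>th>=col[i+1]][-1];pts.append((u,195+i+(col[i]-th)/(col[i]-col[i+1])))
pts=np.array(pts)
P=w2jig(ray(c,pts,.042))
Q=w2jig(ray(c,pts,.012))
for A,n in((P[:9],'z42 left'),(P[9:],'z42 right')):print(n,A[:,0].mean().round(2),A[:,1].mean().round(1))
print('angle',np.degrees(np.polyfit(P[:,1],P[:,0],1)[0]),np.polyfit(P[:,1],P[:,0],1)); print(P[::3,:2].round(1).tolist())
for r in (200,208,212):
    row=s[r,165:185];print(r,row.astype(int).tolist(),w2jig(ray(c,[[171.8,r]],.042))[0].round(1))
"
```

```text
Traceback (most recent call last):
IndexError: list index out of range
```

```bash
python3 -c "
from h import *
c=capture('top');im=c['color'].astype(float);s=im[...,0]-im[...,2]
pts=[]
for u in range(174,202):
    col=s[:,u];th=40
    k=[i for i in range(205,224) if col[i]>th>=col[i+1]]
    if k:i=k[-1];pts.append((u,i+(col[i]-th)/(col[i]-col[i+1])))
pts=np.array(pts);P=w2jig(ray(c,pts,.042))
print(P[:,:2].round(1).tolist())
for r in (200,208,212):
    row=s[r,165:185];print(r,row.astype(int).tolist(),w2jig(ray(c,[[171.8,r]],.042))[0].round(1))
"
```

```text
[[9.8, 54.7], [9.5, 52.3], [9.3, 49.9], [9.3, 47.4], [9.2, 45.0], [9.4, 42.6], [9.4, 40.2], [9.3, 37.8], [9.1, 35.4], [9.1, 33.0], [8.9, 30.5], [9.0, 28.1], [9.6, 25.7], [9.3, 23.3], [8.9, 20.9], [9.1, 18.5]]
200 [30, 0, 3, 4, 3, 1, 10, 58, 94, 91, 90, 90, 91, 96, 68, -10, -1, 3, 3, 3] [52.9 60.1 42. ]
208 [20, 1, 3, 4, 6, 0, 9, 57, 95, 92, 89, 91, 93, 95, 66, -10, 1, 1, 1, 2] [33.3 60.  42. ]
212 [38, -1, 4, 4, 4, -1, 16, 78, 93, 91, 91, 92, 91, 94, 72, 4, -5, -1, 0, 2] [23.5 60.  42. ]
```

The near edge reads 9.2 mm against an expected 11. That is within the calibration error, but it could be a small fence gap, so I'll press the near side gently with a lean from the front (jig y 34, clear of head and stop).

```bash
python3 -c "
from h import *
go(jig2w([-70,34,150]),lean([0,1,0],40,-90+YAW))"
```

```text
lin cm [14.33, -32.99, 13.98] rot [-0.156, 0.609, 0.169] t 20.1667 F [ 1.2 -0.4 -0.3]
```

Request:
move_arm(
  linear=[
    [1.5, -4, 1],
    [3, -8, 2],
    [4.5, -12, 3],
    [6, -16, 4],
    [8, -20, 6],
    [10, -24, 8],
    [12, -28, 11],
    [14.3, -33, 14],
    [14.3, -33, 14],
    [14.3, -33, 14],
    [14.3, -33, 14],
  ],
  angular=[
    [-0.03, 0.1, 0.03],
    [-0.05, 0.2, 0.05],
    [-0.08, 0.3, 0.08],
    [-0.1, 0.4, 0.11],
    [-0.13, 0.5, 0.14],
    [-0.156, 0.61, 0.17],
    [-0.156, 0.61, 0.17],
    [-0.156, 0.61, 0.17],
    [-0.156, 0.61, 0.17],
    [-0.156, 0.61, 0.17],
    [-0.156, 0.61, 0.17],
  ],
  fingers=[1, 1, 1, 1, 1, 1, 1, 1, 1, 1, 1],
)

```text
time_s: 21.08
position: [0.4926, 0.1355, 0.2305]
tcp_rot: [[0.774, 0.05, 0.631], [0.026, -0.999, 0.047], [0.633, -0.021, -0.774]]
force: [0.5, 0.2, -0.0]
opening: 0.005
```

```bash
python3 -c "
from h import *
s=read_state();print(w2jig(s['position']))
go(jig2w([-70,34,40]),lean([0,1,0],40,-90+YAW))
go(jig2w([-20,34,26]),lean([0,1,0],40,-90+YAW))"
```

```text
[-71.86659758 -77.72159842 230.47819303]
lin cm [-11.83, -10.77, 15.22] rot [-0.032, 0.013, 0.006] t 21.0833 F [ 0.5  0.2 -0. ]
lin cm [-8.85, -10.61, 19.47] rot [-0.032, 0.013, 0.006] t 21.0833 F [ 0.5  0.2 -0. ]
```

Request:
move_arm(
  linear=[
    [0, -4, 0],
    [0, -8, 0],
    [-1, -10.7, 1],
    [-3.5, -10.7, 4],
    [-6, -10.7, 8],
    [-9, -10.7, 12],
    [-11.8, -10.7, 15.2],
    [-11.8, -10.7, 15.2],
    [-11.8, -10.7, 15.2],
    [-11.8, -10.7, 15.2],
  ],
  angular=[
    [-0.03, 0.01, 0],
    [-0.03, 0.01, 0],
    [-0.03, 0.01, 0],
    [-0.03, 0.01, 0],
    [-0.03, 0.01, 0],
    [-0.03, 0.01, 0],
    [-0.03, 0.01, 0],
    [-0.03, 0.01, 0],
    [-0.03, 0.01, 0],
    [-0.03, 0.01, 0],
  ],
  fingers=[1, 1, 1, 1, 1, 1, 1, 1, 1, 1],
)

```text
time_s: 21.92
position: [0.5155, 0.2225, 0.1718]
tcp_rot: [[0.768, 0.079, 0.635], [0.016, -0.994, 0.105], [0.64, -0.071, -0.765]]
force: [-0.2, 0.5, -0.2]
opening: -0.0
```

```bash
python3 -c "
from h import *
s=read_state();print(w2jig(s['position']))
go(jig2w([-5,34,26]),lean([0,1,0],40,-90+YAW))"
```

```text
[-46.84171839   8.6776681  171.75775233]
lin cm [-6.12, -1.27, 14.05] rot [-0.089, 0.004, -0.003] t 21.9167 F [-0.2  0.5 -0.2]
```

```bash
python3 -c "
from h import *
s=read_state();print(s['joint_positions'].round(1))
go(jig2w([-50,34,60]),lean([0,1,0],40,-90+YAW))"
```

```text
[ 13.4  26.2 123.8 194.6  10.3 -95. ]
lin cm [-7.4, -1.75, 8.58] rot [-0.089, 0.004, -0.003] t 21.9167 F [-0.2  0.5 -0.2]
```

Request:
move_arm(
  linear=[
    [-3, -1.7, 2],
    [-5, -1.7, 5],
    [-7.4, -1.7, 8.6],
    [-7.4, -1.7, 8.6],
    [-7.4, -1.7, 8.6],
    [-7.4, -1.7, 8.6],
    [-7.4, -1.7, 8.6],
    [-7.4, -1.7, 8.6],
    [-7.4, -1.7, 8.6],
    [-7.4, -1.7, 8.6],
  ],
  angular=[
    [-0.09, 0, 0],
    [-0.09, 0, 0],
    [-0.09, 0, 0],
    [-0.09, 0, 0],
    [-0.09, 0, 0],
    [-0.09, 0, 0],
    [-0.09, 0, 0],
    [-0.09, 0, 0],
    [-0.09, 0, 0],
    [-0.09, 0, 0],
  ],
  fingers=[1, 1, 1, 1, 1, 1, 1, 1, 1, 1],
)

```text
time_s: 22.75
position: [0.5132, 0.2472, 0.0632]
tcp_rot: [[0.765, 0.021, 0.644], [0.014, -1.0, 0.016], [0.644, -0.003, -0.765]]
force: [-0.5, -0.6, -0.7]
opening: 0.004
```

```bash
python3 -c "
from h import *
s=read_state();print(w2jig(s['position']),s['joint_positions'].round(1))
go(jig2w([-8,34,26]),lean([0,1,0],40,-90+YAW))"
```

```text
[-48.5241715   33.39410958  63.15334119] [ 21.3  43.  123.3 208.3  27.5 -99.8]
lin cm [0.71, -0.06, 5.45] rot [-0.0, -0.001, -0.005] t 22.75 F [-0.5 -0.6 -0.7]
```

Request:
move_arm(
  linear=[
    [0.1, 0, 1],
    [0.3, 0, 2.5],
    [0.5, 0, 4],
    [0.6, 0, 5],
    [0.7, 0, 5.4],
    [0.7, 0, 5.4],
  ],
  angular=[
    [0, 0, 0],
    [0, 0, 0],
    [0, 0, 0],
    [0, 0, 0],
    [0, 0, 0],
    [0, 0, 0],
  ],
  fingers=[1, 1, 1, 1, 1, 1],
)

```text
time_s: 23.25
position: [0.5544, 0.2479, 0.025]
tcp_rot: [[0.765, 0.02, 0.643], [0.014, -1.0, 0.015], [0.643, -0.003, -0.765]]
force: [-0.3, 0.9, 0.1]
opening: 0.008
```

Request:
move_arm(
  linear=[
    [0.15, 0, 0.13],
    [0.3, 0, 0.26],
    [0.4, 0, 0.33],
    [0.46, 0, 0.39],
    [0.52, 0, 0.44],
    [0.58, 0, 0.49],
    [0.58, 0, 0.49],
  ],
  angular=[
    [0, 0, 0],
    [0, 0, 0],
    [0, 0, 0],
    [0, 0, 0],
    [0, 0, 0],
    [0, 0, 0],
    [0, 0, 0],
  ],
  fingers=[1, 1, 1, 1, 1, 1, 1],
)

```text
time_s: 23.83
position: [0.5621, 0.2481, 0.0252]
tcp_rot: [[0.765, 0.02, 0.644], [0.013, -1.0, 0.015], [0.644, -0.003, -0.765]]
force: [0.4, -0.0, 0.4]
opening: 0.005
```

```bash
python3 -c "
from h import *
s=read_state();print(w2jig(s['position']),s['force'].round(1))"
```

```text
[ 0.44634412 33.05743784 25.18583248] [ 0.4 -0.   0.4]
```

Creeping the last millimetres until contact.

Request:
move_arm(
  linear=[
    [0.04, 0, 0.03],
    [0.08, 0, 0.07],
    [0.12, 0, 0.1],
    [0.15, 0, 0.13],
    [0.19, 0, 0.16],
    [0.23, 0, 0.19],
    [0.23, 0, 0.19],
  ],
  angular=[
    [0, 0, 0],
    [0, 0, 0],
    [0, 0, 0],
    [0, 0, 0],
    [0, 0, 0],
    [0, 0, 0],
    [0, 0, 0],
  ],
  fingers=[1, 1, 1, 1, 1, 1, 1],
)

```text
time_s: 24.42
position: [0.564, 0.2481, 0.025]
tcp_rot: [[0.766, 0.021, 0.642], [0.014, -1.0, 0.015], [0.642, -0.003, -0.767]]
force: [-5.1, 0.3, 3.0]
opening: 0.004
```

Request:
move_arm(
  linear=[
    [0.04, 0, 0.03],
    [0.08, 0, 0.07],
    [0.12, 0, 0.1],
    [0.15, 0, 0.13],
    [0.15, 0, 0.13],
  ],
  angular=[
    [0, 0, 0],
    [0, 0, 0],
    [0, 0, 0],
    [0, 0, 0],
    [0, 0, 0],
  ],
  fingers=[1, 1, 1, 1, 1],
)

```text
time_s: 24.83
position: [0.5642, 0.2481, 0.0248]
tcp_rot: [[0.768, 0.022, 0.64], [0.015, -1.0, 0.015], [0.64, -0.002, -0.768]]
force: [-9.1, 0.6, 7.3]
opening: 0.007
```

It is firm against the fence: 9 N, and moved under 1 mm. Withdrawing straight back, then up and away for a final check.

Request:
move_arm(
  linear=[
    [-0.4, 0, -0.33],
    [-1.5, 0, -1.3],
    [-3.8, 0, -3.2],
    [-5.5, 0, -5.5],
    [-5.5, 0, -9],
    [-5.5, 0, -13],
    [-5.5, 0, -16],
    [-5.5, 0, -18],
    [-5.5, 0, -18],
  ],
  angular=[
    [0, 0, 0],
    [0, 0, 0],
    [0, 0, 0],
    [0, 0, 0],
    [0, 0, 0],
    [0, 0, 0],
    [0, 0, 0],
    [0, 0, 0],
    [0, 0, 0],
  ],
  fingers=[1, 1, 1, 1, 1, 1, 1, 1, 1],
)

```text
time_s: 25.58
position: [0.4049, 0.2446, 0.1305]
tcp_rot: [[0.766, 0.023, 0.642], [0.015, -1.0, 0.017], [0.642, -0.003, -0.766]]
force: [-0.5, -0.4, 1.2]
opening: 0.007
```

```bash
python3 -c "
from h import *
go([.40,-.10,.25],down(-90+YAW))"
```

```text
lin cm [6.77, 34.4, -10.08] rot [-0.003, -0.698, -0.003] t 25.5833 F [-0.5 -0.4  1.2]
```

Request:
move_arm(
  linear=[
    [2, 0, -4],
    [4, 4, -8],
    [6.8, 8, -10],
    [6.8, 12, -10],
    [6.8, 16, -10],
    [6.8, 20, -10],
    [6.8, 24, -10],
    [6.8, 28, -10],
    [6.8, 32, -10],
    [6.8, 34, -10],
    [6.8, 34, -10],
    [6.8, 34, -10],
  ],
  angular=[
    [0, -0.1, 0],
    [0, -0.2, 0],
    [0, -0.3, 0],
    [0, -0.4, 0],
    [0, -0.5, 0],
    [0, -0.6, 0],
    [0, -0.7, 0],
    [0, -0.7, 0],
    [0, -0.7, 0],
    [0, -0.7, 0],
    [0, -0.7, 0],
    [0, -0.7, 0],
  ],
  fingers=[1, 1, 1, 1, 1, 1, 1, 1, 1, 1, 1, 1],
)

```text
time_s: 26.58
position: [0.2965, -0.0245, 0.0348]
tcp_rot: [[0.999, 0.019, 0.033], [0.02, -1.0, -0.019], [0.033, 0.02, -0.999]]
force: [0.9, 0.5, -0.0]
opening: 0.004
```

```bash
python3 -c "
from h import *
c=capture('top');im=c['color'].astype(float);s=im[...,0]-im[...,2]
pts=[]
for u in range(174,202):
    col=s[:,u];th=40
    k=[i for i in range(205,224) if col[i]>th>=col[i+1]]
    if k:i=k[-1];pts.append((u,i+(col[i]-th)/(col[i]-col[i+1])))
P=w2jig(ray(c,np.array(pts),.042));print(P[:,:2].round(1).tolist())
for r in (200,208):print(s[r,165:185].astype(int).tolist())
a=cv2.resize(c['color'][160:270,155:280,::-1],None,fx=3.1,fy=3.1,interpolation=cv2.INTER_CUBIC)
b=cv2.resize(capture('scene')['color'][150:260,380:505,::-1],None,fx=3.1,fy=3.1,interpolation=cv2.INTER_CUBIC)
cv2.imwrite('pics/f.png',np.hstack([a,b]));print(read_state()['position'])"
```

```text
[[9.7, 54.7], [9.4, 52.3], [9.2, 49.9], [9.2, 47.4], [9.1, 45.0], [9.3, 42.6], [9.3, 40.2], [9.1, 37.8], [9.0, 35.4], [9.0, 33.0], [8.9, 30.5], [9.7, 28.1], [9.4, 25.7], [9.1, 23.3], [8.7, 20.9], [8.7, 18.5]]
[38, -2, 3, 5, 4, 3, 10, 62, 97, 90, 90, 89, 91, 95, 72, -10, -1, 3, 2, 2]
[26, 0, 3, 5, 5, 0, 9, 60, 96, 92, 89, 90, 91, 95, 70, -10, 1, 1, 1, 3]
[ 0.29709016 -0.02458298  0.03539643]
```

View pics/f.png

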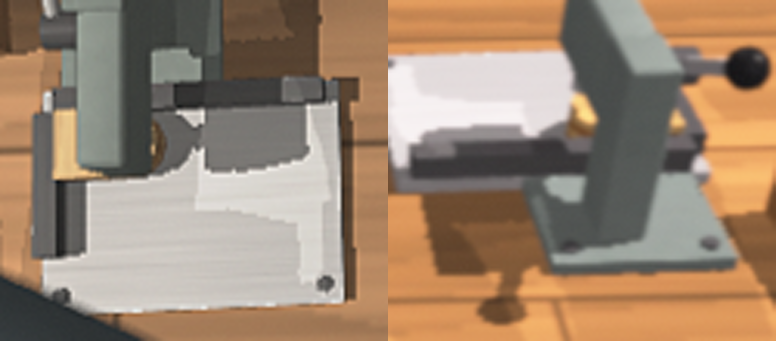

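The final view shows the block under the head, its flat end tight on the stop and its far side tight on the fence. The near edge did not change after the 9 N push. The arm ended lower than asked but is touching nothing, so I'll raise it and hand in.

Request:
move_arm(
  linear=[
    [1, 0, -3],
    [3, 0, -6],
    [5, 0, -9],
    [8, 0, -12],
    [8, 0, -12],
    [8, 0, -12],
  ],
  angular=[
    [0, 0, 0],
    [0, 0, 0],
    [0, 0, 0],
    [0, 0, 0],
    [0, 0, 0],
    [0, 0, 0],
  ],
  fingers=[1, 1, 1, 1, 1, 1],
)

```text
time_s: 27.18
position: [0.3041, -0.0184, 0.0493]
tcp_rot: [[0.997, 0.017, 0.074], [0.02, -0.999, -0.035], [0.073, 0.036, -0.997]]
force: [-1.2, -0.6, 0.1]
opening: 0.006
```

```bash
python3 -c "
from h import *
s=read_state();print(s['position'],s['force'].round(1),s['time_s']);print(hand_in())"
```

```text
[ 0.3040726  -0.01841704  0.04930778] [-1.2 -0.6  0.1] 27.1833
the job is handed in; nothing more can be done
None
```

The heel block is home under the press head, and I handed the job in at about 27 s.

**What I did:** I picked the rightmost heel block and set it flat on the clear part of the bed. I pushed it to the fence (about 6 N), slid it along the fence to the end stop with the gripper leaning 45° (about 11 N), and pressed its side once more against the fence (about 9 N). Then I let go and moved clear.

**Last checks:**
- **Fit:** the top view shows no visible gap at the stop or the fence. The last push did not measurably move the block's near edge.
- **Squareness:** the near edge looked square to about 1° or better, limited by pixel size.
- **Contact:** the force reading was near zero, so the arm was touching nothing.

**What disagreed or was not checked:**
- The camera put the block's near edge at about 9.2 mm in the jig frame, where 11 mm is expected. I put this down to the 2 mm calibration error, because the push found no gap to close.
- On its way out the arm ended close in and lower than I had asked, with the tool tip 35 mm above the bench. I raised it only to 49 mm before handing in.
- I did not measure the bystanders' positions at the end. The moves were planned clear of them, and I saw no sign of contact.

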